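Shut the balance's draught shield and tare the crucible

ROBOT

A 6-joint arm with a two-finger parallel gripper is mounted at the origin on the work surface. World frame = base frame: x ahead of the robot, y to its left, z up, the work surface at z = 0. Lengths are in m, angles in rad, forces in N, time in s.
With the tool pointing down it reaches from about 0.35 to 0.975 m from the base axis. Payload 7.1 kg.
Tool frame: the origin (TCP) lies midway between the tips of the shut fingers; the grasp point (between the pads) lies 19 mm behind it; z points along the fingers, y is the direction in which the jaws open and shut (so a half turn about z gives the same grasp; the last joint's range is limited). The gripper opens to 88 mm and grips with 3 to 60 N. Pads are 20 mm wide; open, the fingers measure 115 mm over their backs; the gripper's body (75 mm by 178 mm) begins 61 mm behind the grasp point.
Start: joints at [1.232, 0.423, 1.63, -0, 1.089, -0.019], TCP at [0.196, 0.593, 0.223] pointing down, gripper open.
Joint ranges: [-3, 3], [-0.9, 2.11], [0.09, 2.58], [-1.31, 4.45], [0.11, 2.69], [-2.54, 2.54]. Speed limits (rad/s): [2.39, 2.39, 3.01, 3.14, 3.14, 3.14].

INTERFACE

Orientations are given as a rotation vector (axis times angle).
In Python, from workcell import monitor, cams, job gives the robot as it stands.
- The arm moves only by the tool carry_out, never from a script. Its argument "commands" is a list that holds one entry, the list of rows, each a list of 7 numbers: the shift along the world's x, y, z in cm, then the turn, a rotation vector about the world's x, y, z in rad, then the finger opening in cm, from 0 to 8.78. A call has 1 to 12 rows; each row is the pose to reach, as a shift and turn from the pose commanded when the call began; what a row does not reach only later rows make up. A row lasts 1/8 s, in which the tool goes at most 62.5 mm and 10.7 degrees, less where a joint would pass 70% of its speed; a pose out of reach is approached as far as the arm can. A call with a gripper value outside its range is refused whole. The fingers move at their own pace and stop on an object; "force" is the grip in N (left out, the last holds). Time passes only in rows, so rows that repeat a pose let the fingers close. It gives the time, the measured TCP pose, the force and the opening at its end, in the units of the state.
- monitor.get_state(): the state, without advancing time (a new reading comes with each control period).
- cams.camera(name): name is "scene" or "top" or "wrist"; returns (picture, depth): 400x640x3 uint8, blue, green, red; 400x640 float32, m along the optical axis (not along the pixel's ray), 0 where there is no reading.
- cams.calibration(name): a dict with "vfov" (degrees; the focal length in pixels is half the picture's height over the tangent of half this angle, whatever the lens; pixels are square), "cx", "cy" (the principal point, pixels), "camera_from_world" (4x4, takes a point from world to camera coordinates); the wrist camera has in their place "mount" (4x4, takes a point from camera to tool coordinates, whose origin is the TCP and whose axes are the flange's). Camera axes: x right, y up, looking along -z (the intrinsics and any distortion apply to the point x, -y, -z); pixel columns grow to the right and rows downward; lengths in m; the calibration is good to about 2 mm. A picture is of the moment at which its call begins: read the wrist's pose just before it. calibration takes no time and is no camera call.
- job.finish_job(): hands the job in, once; it reports no verdict.
The state is a dict: "t": time; "joint_positions": joint angles; "joint_vel": joint speeds; "tau": joint torques, N m; "ee_pos": TCP position; "ee_rot": TCP orientation; "wrist_force": force on the tool from outside, world axes, zero at the start; "moment": the same for the moment, N m; "grip_width": finger opening in m.
Only numpy, scipy, OpenCV 4.12 (cv2) and the standard library are available. Lean on these libraries where they do the work, as an engineer would, in place of code of your own. Each camera call takes 0.05 s, during which the arm holds its last target.

TASK

An empty crucible stands on the pan of the laboratory balance, and the glass top panel and the right-hand door of its draught shield are still open. Without gripping anything, gently push both fully shut with the fingertips, and only then press the blue tare key and let it spring back. Leave the crucible, the red power key and the left-hand door alone, and do not move the jar, the beaker or the brush.

Things in the scene. Friction and masses are not known exactly. Their poses are not given: they have to be found in the camera images.
- balance: White precision balance, fixed, 270 mm deep, 205 wide. Origin on the bench under it, mid-width, 145 mm behind its front edge; x to the rear, y left, z up. In its frame (mm): glass shield box x -30..120, y -90..90, z 60..160; 110 mm pan centred at (45, 0), top z 72; control panel slopes from z 34 at x -145 to z 57 at x -40.
- top_panel (a joint): Sliding glass top of the shield: metres open; 0 = fully shut, 0.095 = wide open. Slides along the balance's x: opens to the rear, shuts towards the front (balance -x) against a hard stop. About 1.2 N of friction; stays where it is left.
- top_grip (a point): Centre of the rear face of the top panel's dark grip: push this face to the front. Grip bar 12 mm thick (x), 70 wide (y), 19 high above the glass (glass top 159.5 mm, grip top 178.5 mm above the bench). Moves with the panel; shut, it lies at (-10, 0, 168.5) mm in the balance frame.
- right_door (a joint): Sliding glass door on the right (-y) side of the shield: metres open; 0 = fully shut, 0.095 = wide open. Slides like the top: shuts towards the front (balance -x) against a hard stop. About 1.2 N of friction; stays where it is left.
- right_grip (a point): Centre of the rear face of the right door's dark grip: push this face to the front. Grip block 12 mm thick (x), standing 26 mm out from the glass (y -90 to -116 mm), 42 high (z 110 to 152 mm); free space above, behind and beside it. Moves with the door; shut, it lies at (-10, -103, 131) mm in the balance frame.
- left_door (a joint): The same door on the left (+y) side, mirrored; it starts shut (0) and must stay shut.
- tare_key (a joint): Blue spring key on the right of the control panel, 30 mm square, 7 mm proud of the panel: metres pressed, 0 = up, 0.004 = fully down. Moves square to the sloping panel (0.22 rad from vertical, facing up and to the front); resists with 1.4 N at first, 4.2 N fully down, and springs back.
- tare_key_top (a point): Centre of the blue tare key's top face; with the key up at (-111.4, -78, 48.7) mm in the balance frame.
- power_key (a joint): Red spring key of the same kind on the left of the control panel, at the mirrored place (y +78 mm): metres pressed; must not be pressed.
- crucible: White porcelain crucible, 42 mm across the rim, 34 mm high, standing loose on the pan inside the shield. Origin at the centre of its underside.
- jar: Amber glass jar with black cap, 58 mm across, 85 mm high, loose on the bench beside the balance. Origin at the centre of its underside.
- beaker: Small glass beaker, 52 mm across, 70 mm high, loose on the bench beside the balance. Origin at the centre of its underside.
- brush: Small hand brush, 160 mm long, lying loose on the bench to the left in front of the balance. Origin near its middle, underneath; x along it.

How it is judged:
On the way, in this order (a step that is already met when the one before it is completed fails the run):
1. the draught shield is shut: top panel, right door and left door (value of joint each of top_panel, right_door, left_door below 0.004 m), for 0.2 s.
2. the tare key is pressed (value of joint tare_key above 0.0025 m), for 0.05 s.
At the end, for the whole second after the job is handed in: Top panel, right door and left door each within 4 mm of fully shut, tare key pressed after that and released again, power key up; the crucible upright and at rest on the pan within 6 mm of where it stood, jar and beaker within 15 mm and brush within 20 mm of where they stood (all of step 1 and value of joint each of tare_key, power_key below 0.001 m and z of crucible in the frame of balance above 0.069 m and distance of crucible from where it was at the start of the episode below 0.006 m and angle between crucible's own z axis and vertical below 0.1 rad and linear speed of crucible below 0.02 m/s and distance of each of jar, beaker from where it was at the start of the episode below 0.015 m and distance of brush from where it was at the start of the episode below 0.02 m); the robot touches nothing.
It fails at once if the tare key is pressed while the shield is open (value of joint tare_key above 0.0025 m and value of joint any of top_panel, right_door, left_door above 0.006 m).
It fails at once if the red power key is pressed or the left door is opened (value of joint power_key above 0.002 m or value of joint left_door above 0.01 m).
It fails at once if the crucible is shifted (6 mm), tipped or touched by the robot (distance of crucible from where it was at the start of the episode above 0.006 m or angle between crucible's own z axis and vertical above 0.15 rad or contact force between any of the arm, the fingers and crucible above 0.5 N).
It fails at once if jar, beaker or brush is moved or lifted (distance of any of jar, beaker from where it was at the start of the episode above 0.015 m or distance of brush from where it was at the start of the episode above 0.02 m).
It fails at once if the fingers push or grip the balance or its glass hard (35 N), or the arm or gripper body leans on it (contact force between the fingers and balance above 35 N or contact force between the arm and balance above 5 N).
It also fails if it takes over 51 s, if anything falls off the work surface, if the arm or the gripper's body presses on something with over 40 N, if the wrist force passes 120 N, or if a joint passes its speed limit or range.

## Working session

There is one attempt and no reset: what is moved stays moved. The work goes in short steps, Python scripts to look and compute and a tool call to move; the robot and the scene stay as the last step left them, time stands still between calls to the robot, and variables do not carry over. Pictures are saved under pics/ and viewed, and the job is handed in when it is done.

Besides the shell and the picture viewer there is one more tool, called after "Request:" as name([rows], argument=value, ...), one row to a line, values as JSON. carry_out: Moves the arm, as the interface text tells. Its arguments: {"type":"object","properties":{"commands":{"type":"array","items":{"type":"array","items":{"type":"array","items":{"type":"number"}}}},"force":{"type":"number"}},"required":["commands"]}

```bash
ls; mkdir -p pics
python3 - <<'E'
from workcell import monitor, cams, job
import cv2,numpy as np
s=monitor.get_state()
for k,v in s.items(): print(k,np.round(v,4) )
for n in ["scene","top"]:
    im,d=cams.camera(n); cv2.imwrite(f"pics/{n}0.png",im); np.save(f"pics/{n}0.npy",d)
    c=cams.calibration(n);print(n,c)
print(cams.calibration("wrist"))
E
```

```text
pics
t 0.0
joint_positions [ 1.232   0.4238  1.6306 -0.      1.0886 -0.019 ]
joint_vel [ 0.0016 -0.0001 -0.0015  0.0002 -0.0017 -0.0004]
tau [-1.00000e-04 -5.44607e+01 -2.73669e+01  6.43000e-02  2.27000e-02
 -1.00000e-04]
ee_pos [0.1963 0.5928 0.2219]
ee_rot [-5.0010e-01 -3.1013e+00  2.3000e-03]
wrist_force [-0.025   0.2732  0.743 ]
moment [-0.0407 -0.0062  0.0176]
grip_width 0.0877
scene {'vfov': 45.32380156269115, 'cx': 320.54836455512464, 'cy': 200.45143040022876, 'camera_from_world': array([[-0.6930336 , -0.72081838,  0.01119333,  0.43757338],
       [ 0.62398344, -0.59201063,  0.51006674, -0.39803522],
       [-0.36103891,  0.36047785,  0.86006199, -0.99268089],
       [ 0.        ,  0.        ,  0.        ,  1.        ]])}
top {'vfov': 49.86034697681222, 'cx': 319.6524495212652, 'cy': 203.4504706320176, 'camera_from_world': array([[-0.0134276 , -0.99987539,  0.00830095,  0.06882544],
       [ 0.99308072, -0.01236684,  0.11678079, -0.58127669],
       [-0.11666359,  0.0098116 ,  0.99312302, -1.15037415],
       [ 0.        ,  0.        ,  0.        ,  1.        ]])}
{'vfov': 66.22026709872098, 'cx': 320.87702601507584, 'cy': 194.7744136703708, 'mount': array([[ 6.57224225e-04,  9.59174841e-01,  2.82813000e-01,
         7.74836074e-02],
       [ 9.99999607e-01, -4.62170935e-04, -7.56405235e-04,
        -9.91194515e-04],
       [-5.94816923e-04,  2.82813386e-01, -9.59174768e-01,
        -1.61790205e-01],
       [ 0.00000000e+00,  0.00000000e+00,  0.00000000e+00,
         1.00000000e+00]])}
```

View pics/scene0.png

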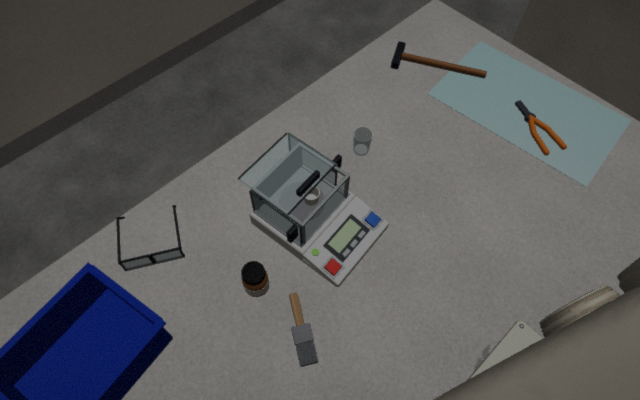

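View pics/top0.png

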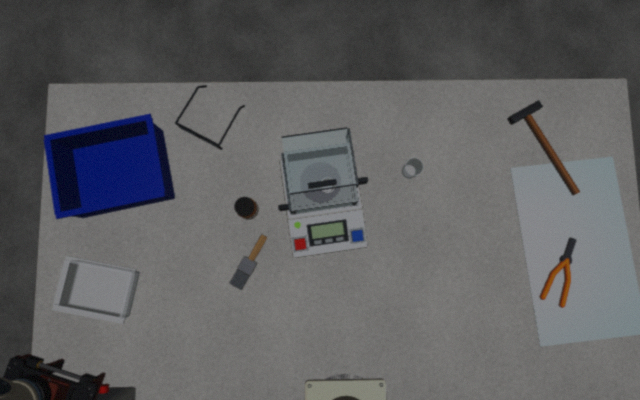

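```bash
cat > h.py <<'E'
import numpy as np,cv2
from workcell import monitor, cams, job
def K(n):
    c=cams.calibration(n); f=200/np.tan(np.radians(c['vfov']/2)); return c,f
def ray_to_world(n,u,v,z=None,depth=None,T=None):
    c,f=K(n)
    d=np.array([(u-c['cx'])/f,-(v-c['cy'])/f,-1.0])
    W=np.linalg.inv(c['camera_from_world']) if T is None else T
    o=W[:3,3]; r=W[:3,:3]@d
    s=depth if depth is not None else (z-o[2])/r[2]
    return o+s*r
def proj(n,P,T=None):
    c,f=K(n); M=c['camera_from_world'] if T is None else np.linalg.inv(T)
    q=M[:3,:3]@np.asarray(P)+M[:3,3]
    return np.array([c['cx']+f*q[0]/-q[2], c['cy']+f*(-q[1])/-q[2]])
E
python3 - <<'E'
from h import *
im=cv2.imread('pics/top0.png');cv2.imwrite('pics/topz.png',cv2.resize(im[115:265,235:435],None,fx=4,fy=4,interpolation=cv2.INTER_CUBIC))
im2=cv2.imread('pics/scene0.png');cv2.imwrite('pics/scenez.png',cv2.resize(im2[120:290,220:400],None,fx=4,fy=3.5 and 4,interpolation=cv2.INTER_CUBIC)[:600])
for n,i in(('top',im),('scene',im2)):
    d=np.load(f'pics/{n}0.npy'); h=cv2.cvtColor(i,cv2.COLOR_BGR2HSV); 
    for nm,lo,hi in(('red',(0,150,80),(8,255,255)),('blue',(105,120,80),(125,255,255))):
        m=cv2.inRange(h,lo,hi); 
        k,l,s,c=cv2.connectedComponentsWithStats(m)
        for j in range(1,k):
            if s[j,4]>40 and 230<c[j][0]<400 and 150<c[j][1]<300:
                dd=np.median(d[l==j]); print(n,nm,s[j],c[j],dd,ray_to_world(n,*c[j],depth=dd),ray_to_world(n,*c[j],z=.0487))
E
```

```text
top red [295 239  11  11 100] [299.79 243.71] 1.1566862 [0.47215209 0.11629404 0.0479597 ] [0.47213413 0.1162664  0.0487    ]
top blue [352 230  11  12 115] [357.05217391 235.37391304] 1.1598914 [ 0.4924738  -0.03820786  0.04864596] [ 0.49247155 -0.03820269  0.0487    ]
scene red [325 259  16  16 146] [332.63013699 266.2260274 ] 1.0805624 [0.47187672 0.11628524 0.04716654] [0.47145142 0.11677566 0.0487    ]
scene blue [365 212  16  15 127] [372.59055118 219.03937008] 1.1433778 [ 0.49225207 -0.03782829  0.04727743] [ 0.49182863 -0.03715505  0.0487    ]
```

View pics/topz.png

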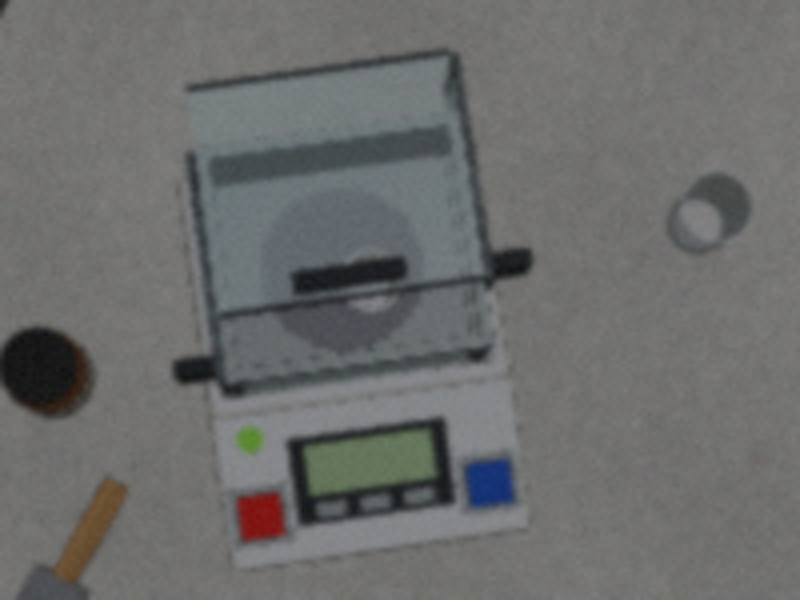

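View pics/scenez.png

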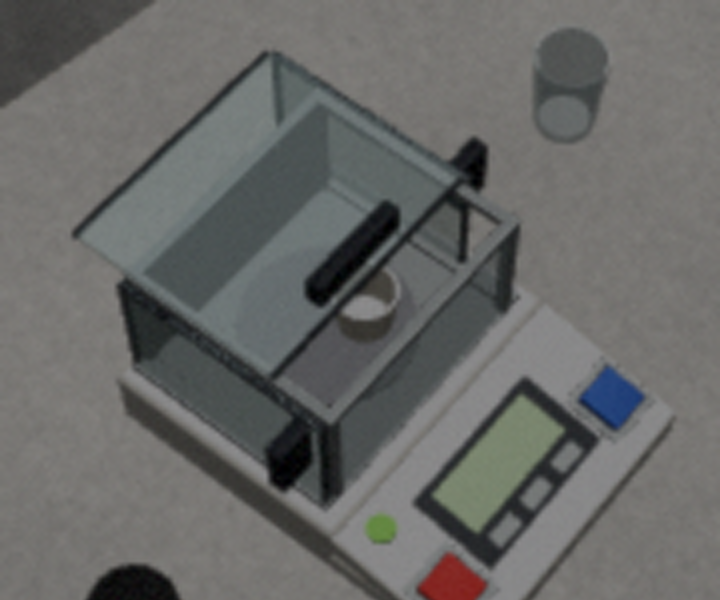

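```bash
cat >> h.py <<'E'
yaw=0.1307; O=np.array([0.5925,0.0537,0]); R=np.array([[np.cos(yaw),-np.sin(yaw),0],[np.sin(yaw),np.cos(yaw),0],[0,0,1]])
def b2w(p): return O+R@(np.asarray(p)/1000.)
def w2b(p): return R.T@(np.asarray(p)-O)*1000
E
python3 - <<'E'
from h import *
for n in('top','scene'):
    im=cv2.imread(f'pics/{n}0.png'); d=np.load(f'pics/{n}0.npy'); h=im.max(2)
    # dark pixels in balance box
    k,l,s,c=cv2.connectedComponentsWithStats((h<45).astype('u1'))
    for j in range(1,k):
        if 20<s[j,4]<600 and 230<c[j][0]<430 and 120<c[j][1]<290:
            q=l==j; dd=d[q];dd=dd[dd>0]; v,u=np.nonzero(q)
            P=np.array([w2b(ray_to_world(n,a,b,depth=d[b,a])) for a,b in zip(u,v) if d[b,a]>0])
            print(n,s[j],c[j].round(1),np.percentile(P,[5,50,95],axis=0).round(0).tolist())
E
```

```text
top [358 178   9   6  45] [362.1 180.4] [[16.0, -111.0, 131.0], [20.0, -102.0, 150.0], [25.0, -92.0, 153.0]]
top [309 180  27   8 118] [321.8 183.4] [[17.0, -29.0, 174.0], [22.0, 0.0, 177.0], [27.0, 29.0, 180.0]]
top [235 197  20  20 293] [244.4 206.6] [[-15.0, 187.0, 75.0], [5.0, 207.0, 84.0], [25.0, 228.0, 88.0]]
top [279 205  10   6  45] [283.4 207.1] [[-23.0, 93.0, 135.0], [-19.0, 102.0, 151.0], [-14.0, 112.0, 155.0]]
top [342 221   6  19  43] [344.8 230.6] [[-116.0, -51.0, 43.0], [-95.0, -48.0, 47.0], [-68.0, -43.0, 52.0]]
top [308 226   6  19  49] [310.3 236.2] [[-115.0, 42.0, 40.0], [-98.0, 47.0, 47.0], [-69.0, 50.0, 54.0]]
scene [333 155   9  12  62] [337.7 160.4] [[16.0, -113.0, 120.0], [18.0, -104.0, 148.0], [25.0, -93.0, 152.0]]
scene [288 166  50  48 112] [318.3 184.9] [[10.0, -88.0, 87.0], [11.0, -34.0, 157.0], [18.0, 71.0, 161.0]]
scene [297 171  23  25 210] [307.8 183. ] [[17.0, -30.0, 163.0], [20.0, 3.0, 175.0], [27.0, 33.0, 179.0]]
scene [344 178   5  19  39] [346.2 186.4] [[-31.0, -79.0, 74.0], [-29.0, -77.0, 113.0], [-27.0, -70.0, 144.0]]
scene [250 190  19  20 137] [256.4 199.5] [[77.0, 84.0, 89.0], [101.0, 89.0, 138.0], [116.0, 90.0, 153.0]]
scene [286 220  12  22 153] [292.2 232.4] [[-23.0, 89.0, 117.0], [-21.0, 104.0, 146.0], [-11.0, 116.0, 152.0]]
scene [358 221  10  11  26] [362.8 226.5] [[-116.0, -52.0, 38.0], [-105.0, -49.0, 42.0], [-88.0, -45.0, 48.0]]
scene [300 226   5  19  87] [302.  234.6] [[-31.0, 79.0, 76.0], [-29.0, 84.0, 113.0], [-27.0, 90.0, 148.0]]
scene [325 243  20  18  64] [335.2 252.7] [[-116.0, 43.0, 40.0], [-98.0, 47.0, 45.0], [-68.0, 51.0, 51.0]]
scene [242 261  24  25 462] [253.  273.4] [[-16.0, 190.0, 70.0], [4.0, 211.0, 83.0], [26.0, 232.0, 86.0]]
```

```bash
cat >> h.py <<'E'
from scipy.spatial.transform import Rotation as Ro
def goal(p,tilt=0.,s=None):
    """shift cm and turn from measured pose to balance-frame point p (mm), jaws along balance y, tilt about balance y"""
    s=s or monitor.get_state()
    Rc=Ro.from_rotvec(s['ee_rot'])
    # tool: y=balance y, z=down, x=-balance x
    Rt=Ro.from_matrix(R@Ro.from_rotvec([0,tilt,0]).as_matrix()@np.diag([-1.,1,-1]))
    return ((b2w(p)-s['ee_pos'])*100).round(2),(Rt*Rc.inv()).as_rotvec().round(4)
def st():
    s=monitor.get_state(); print('t',s['t'],'bal',w2b(s['ee_pos']).round(1),'F_bal',(R.T@s['wrist_force']).round(2),'w',s['grip_width'],'vel',np.abs(s['joint_vel']).max().round(3)); return s
E
python3 - <<'E'
from h import *
st(); print(goal([50,0,250])); print(goal([50,0,166]))
print(b2w([50,0,166]))
E
```

```text
t 0.1 bal [-322.6  586.2  222. ] F_bal [ 0.05 -0.19 -0.16] w 0.0878808238450733 vel 0.003
(array([ 44.58, -53.26,   2.8 ]), array([ 1.300e-03, -2.000e-04,  4.505e-01]))
(array([ 44.58, -53.26,  -5.6 ]), array([ 1.300e-03, -2.000e-04,  4.505e-01]))
[0.64207355 0.06021641 0.166     ]
```

Request:
carry_out([
  [[3, -4, 2.8, 0, 0, 0.04, 0], [7, -9, 2.8, 0, 0, 0.08, 0], [11, -13.5, 2.8, 0, 0, 0.12, 0], [15, -18, 2.8, 0, 0, 0.16, 0], [19, -22.5, 2.8, 0, 0, 0.2, 0], [23, -27, 2.8, 0, 0, 0.24, 0], [27, -32, 2.8, 0, 0, 0.28, 0], [31, -37, 2.8, 0, 0, 0.32, 0], [35, -42, 2.8, 0, 0, 0.36, 0], [39, -47, 2.8, 0, 0, 0.4, 0], [42.5, -51, 2.8, 0, 0, 0.43, 0], [44.6, -53.3, 2.8, 0, 0, 0.45, 0]],
], force=10)

```text
t: 1.6
ee_pos: [0.6438, 0.0576, 0.2501]
ee_rot: [0.202, -3.135, 0.0]
wrist_force: [0.1, 0.2, -0.4]
grip_width: 0.0005
```

Run:
```python
from h import *
s=st(); print(goal([50,0,166]))
T=np.eye(4); T[:3,:3]=Ro.from_rotvec(s['ee_rot']).as_matrix(); T[:3,3]=s['ee_pos']
c=cams.calibration('wrist'); T=T@c['mount']; np.save('pics/wT.npy',T)
im,d=cams.camera('wrist')
cv2.imwrite('pics/w1.png',im); np.save('pics/w1.npy',d)
for n,p in dict(tg=[28,0,168.5],tare=[-111.4,-78,48.7],power=[-111.4,78,48.7],lg=[-10,103,131]).items(): print(n,proj('wrist',b2w(p),T).round(1))
```

```text
t 1.6 bal [ 51.3  -2.8 250.1] F_bal [ 0.15  0.19 -0.43] w 0.0005196241391843235 vel 0.451
(array([-0.17,  0.26, -8.41]), array([ 0.0003, -0.0003,  0.002 ]))
tg [325.3 174.4]
tare [250.4  20.9]
power [397.8  20.6]
lg [440.  123.5]
```

View pics/w1.png

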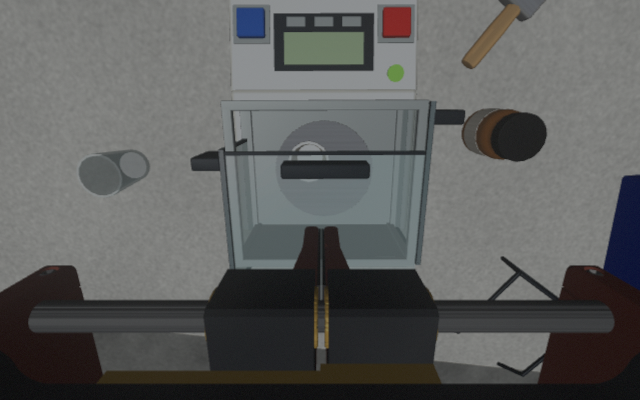

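Request:
carry_out([
  [[0, 0, -2, 0, 0, 0, 0], [0, 0, -4.5, 0, 0, 0, 0], [0, 0, -6.5, 0, 0, 0, 0], [0, 0, -8, 0, 0, 0, 0], [0, 0, -8.3, 0, 0, 0, 0], [0, 0, -8.3, 0, 0, 0, 0]],
])

```text
t: 2.4
ee_pos: [0.6426, 0.0605, 0.1679]
ee_rot: [-0.205, 3.135, -0.0]
wrist_force: [0.2, -1.2, 0.7]
grip_width: 0.0007
```

Run:
```python
from h import *
st(); print(goal([50,0,166])); print(R[:,0])
im,d=cams.camera('wrist'); cv2.imwrite('pics/w2.png',im)
```

```text
t 2.4 bal [ 50.6   0.2 167.9] F_bal [ 0.06 -1.24  0.71] w 0.0006926223080605499 vel 0.012
(array([-0.06, -0.03, -0.19]), array([-0.    ,  0.0003,  0.0002]))
[0.99147091 0.1303282  0.        ]
```

View pics/w2.png

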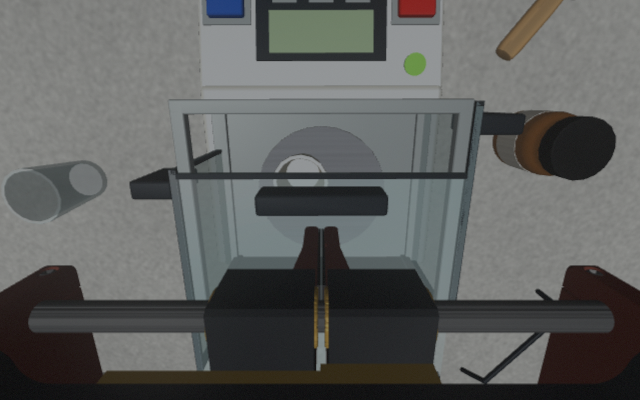

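Request:
carry_out([
  [[-0.5, -0.07, -0.1, 0, 0, 0, 0], [-0.9, -0.12, -0.1, 0, 0, 0, 0], [-1.2, -0.16, -0.1, 0, 0, 0, 0], [-1.5, -0.2, -0.1, 0, 0, 0, 0], [-1.9, -0.25, -0.1, 0, 0, 0, 0], [-2.3, -0.3, -0.1, 0, 0, 0, 0], [-2.7, -0.35, -0.1, 0, 0, 0, 0], [-3.1, -0.41, -0.1, 0, 0, 0, 0], [-3.5, -0.46, -0.1, 0, 0, 0, 0], [-3.9, -0.51, -0.1, 0, 0, 0, 0], [-4.3, -0.57, -0.1, 0, 0, 0, 0], [-4.5, -0.59, -0.1, 0, 0, 0, 0]],
])

```text
t: 3.95
ee_pos: [0.5971, 0.0543, 0.1666]
ee_rot: [0.204, -3.135, 0.0]
wrist_force: [1.0, 0.5, 0.7]
grip_width: 0.0009
```

Run:
```python
from h import *
st()
im,d=cams.camera('wrist'); cv2.imwrite('pics/w3.png',im)
st()
```

```text
t 3.95 bal [  4.6   0.  166.6] F_bal [1.06 0.41 0.72] w 0.000916022711989761 vel 0.034
t 4.0 bal [4.500e+00 1.000e-01 1.666e+02] F_bal [-0.12  0.57  0.67] w 0.000457285061527625 vel 0.008
```

View pics/w3.png

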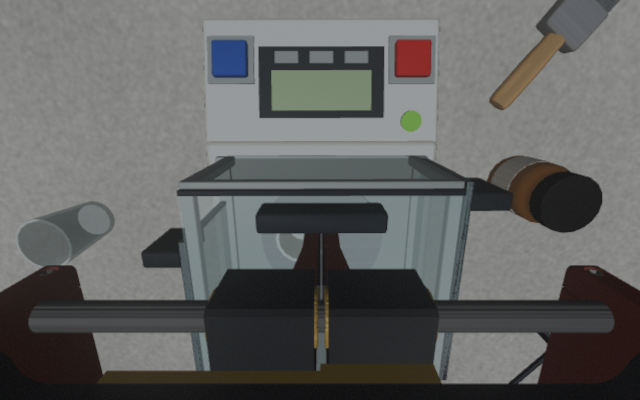

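Request:
carry_out([
  [[-0.15, -0.02, 0, 0, 0, 0, 0], [-0.25, -0.03, 0, 0, 0, 0, 0], [-0.35, -0.05, 0, 0, 0, 0, 0], [-0.45, -0.06, 0, 0, 0, 0, 0], [-0.45, -0.06, 0, 0, 0, 0, 0]],
])

```text
t: 4.62
ee_pos: [0.5938, 0.0539, 0.1667]
ee_rot: [-0.204, 3.133, 0.0]
wrist_force: [5.2, 1.6, -3.3]
grip_width: 0.0005
```

Request:
carry_out([
  [[-0.1, -0.01, 0, 0, 0, 0, 0], [-0.2, -0.03, 0, 0, 0, 0, 0], [-0.2, -0.03, 0, 0, 0, 0, 0]],
])

```text
t: 5.0
ee_pos: [0.5937, 0.0539, 0.1668]
ee_rot: [-0.204, 3.129, 0.001]
wrist_force: [10.9, 1.5, -9.2]
grip_width: 0.0007
```

Run:
```python
from h import *
st()
```

```text
t 5.0 bal [  1.2   0.  166.8] F_bal [11.    0.05 -9.21] w 0.0006512161919347385 vel 0.002
```

Request:
carry_out([
  [[0.7, 0.09, 0, 0, 0, 0, 0], [1.5, 0.2, 0.5, 0, 0, 0, 0], [2.3, 0.3, 3, 0, 0, 0, 0], [3.3, 0, 6, 0, 0, 0, 0], [4.3, -2, 6, 0, 0, 0, 0], [5.3, -5, 6, 0, 0, 0, 0], [6.3, -8, 6, 0, 0, 0, 0], [6.5, -10.2, 6, 0, 0, 0, 0], [6.5, -10.2, 6, 0, 0, 0, 0], [6.5, -10.2, 6, 0, 0, 0, 0]],
])

```text
t: 6.25
ee_pos: [0.6555, -0.0481, 0.2263]
ee_rot: [0.204, -3.134, -0.001]
wrist_force: [-0.1, -0.0, 0.3]
grip_width: 0.0004
```

Run:
```python
from h import *
s=st(); print(goal([50,-109,133]))
T=np.eye(4); T[:3,:3]=Ro.from_rotvec(s['ee_rot']).as_matrix(); T[:3,3]=s['ee_pos']
T=T@cams.calibration('wrist')['mount']
im,d=cams.camera('wrist'); cv2.imwrite('pics/w4.png',im)
for n,p in dict(tg=[-10,0,178.5],rg=[28,-116,152],rg2=[28,-90,152],tip=[50,-109,133]).items(): print(n,proj('wrist',b2w(p),T).round(1))
im,d=cams.camera('top'); cv2.imwrite('pics/topz4.png',cv2.resize(im[115:265,235:435],None,fx=4,fy=4,interpolation=cv2.INTER_CUBIC))
```

```text
t 6.25 bal [  49.2 -109.1  226.3] F_bal [-0.1   0.    0.26] w 0.00040485072011618874 vel 0.013
(array([ 0.08,  0.03, -9.33]), array([-0.0004, -0.0009,  0.0007]))
tg [484.1 133.4]
rg [313.1 179.2]
rg2 [346.  179.2]
tip [321.9 198.7]
```

View pics/w4.png

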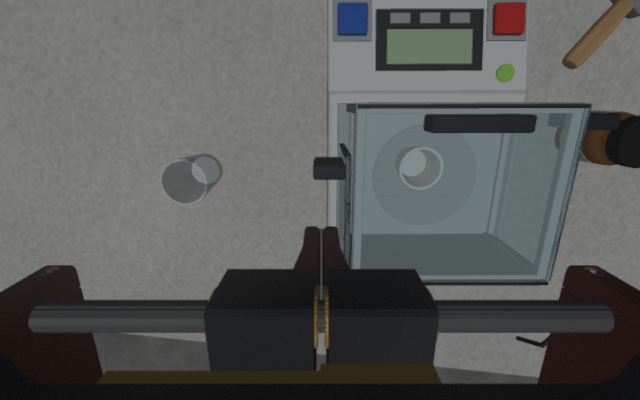

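View pics/topz4.png

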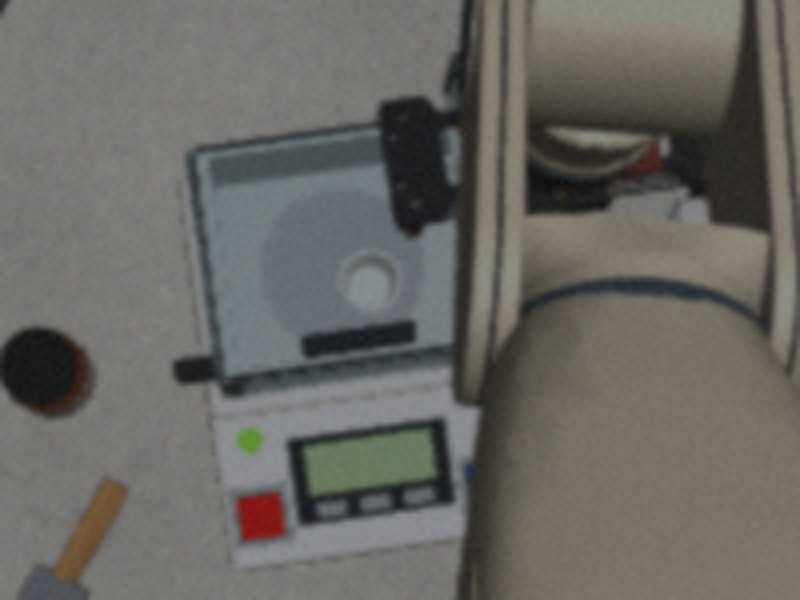

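Run:
```python
from h import *
d=np.load('pics/w1.npy'); c,f=K('wrist'); M=c['mount']
for u,v in [(312,232),(332,232),(305,260),(342,262),(240,275),(240,290),(400,290),(240,320),(260,350)]:
    D=d[v,u]; p=M[:3,:3]@(D*np.array([(u-c['cx'])/f,-(v-c['cy'])/f,-1]))+M[:3,3]; print(u,v,D,(p*1000).round(0))
```

```text
312 232 0.16581249 [12. -6. -8.]
332 232 0.16601865 [12.  5. -8.]
305 260 0.13517667 [ 12.  -8. -40.]
342 262 0.13420017 [ 12.   8. -41.]
240 275 0.08319933 [ 33. -23. -88.]
240 290 0.07460094 [ 35. -20. -97.]
400 290 0.07624279 [ 34.  19. -95.]
240 320 0.06860949 [  32.  -19. -104.]
260 350 0.070477955 [  24.  -15. -104.]
```

Request:
carry_out([
  [[0, 0, -2, 0, 0, 0, 0], [0, 0, -4.5, 0, 0, 0, 0], [0, 0, -7, 0, 0, 0, 0], [0, 0, -8.7, 0, 0, 0, 0], [0, 0, -9.2, 0, 0, 0, 0], [0, 0, -9.2, 0, 0, 0, 0]],
])

```text
t: 7.1
ee_pos: [0.656, -0.0484, 0.1346]
ee_rot: [0.205, -3.135, 0.0]
wrist_force: [0.4, -0.5, -0.3]
grip_width: 0.0005
```

Run:
```python
from h import *
st()
im,d=cams.camera('wrist'); cv2.imwrite('pics/w5.png',im)
```

```text
t 7.1 bal [  49.7 -109.5  134.6] F_bal [ 0.35 -0.58 -0.3 ] w 0.0005049367250403265 vel 0.018
```

View pics/w5.png

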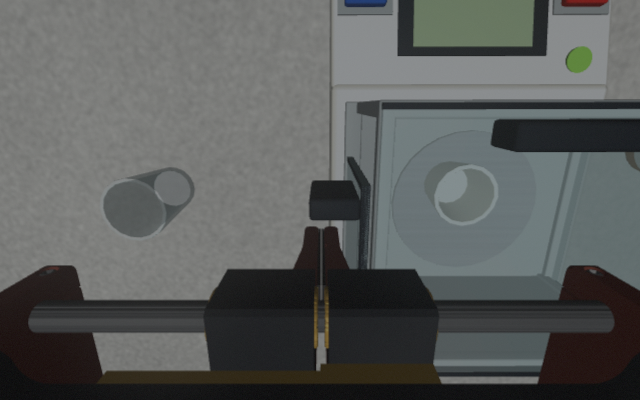

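Request:
carry_out([
  [[-0.5, -0.07, 0, 0, 0, 0, 0], [-0.9, -0.12, 0, 0, 0, 0, 0], [-1.2, -0.16, 0, 0, 0, 0, 0], [-1.5, -0.2, 0, 0, 0, 0, 0], [-1.9, -0.25, 0, 0, 0, 0, 0], [-2.3, -0.3, 0, 0, 0, 0, 0], [-2.7, -0.35, 0, 0, 0, 0, 0], [-3.1, -0.41, 0, 0, 0, 0, 0], [-3.5, -0.46, 0, 0, 0, 0, 0], [-3.9, -0.51, 0, 0, 0, 0, 0], [-4.3, -0.57, 0, 0, 0, 0, 0], [-4.4, -0.58, 0, 0, 0, 0, 0]],
])

```text
t: 8.65
ee_pos: [0.6116, -0.0543, 0.1346]
ee_rot: [0.204, -3.135, -0.0]
wrist_force: [0.9, -0.8, -0.1]
grip_width: 0.0005
```

Run:
```python
from h import *
st()
im,d=cams.camera('wrist'); cv2.imwrite('pics/w6.png',im)
st()
```

```text
t 8.65 bal [   4.8 -109.6  134.6] F_bal [ 0.76 -0.93 -0.09] w 0.00048274067189435277 vel 0.01
t 8.7 bal [   4.8 -109.6  134.6] F_bal [-0.35 -0.68  0.  ] w 0.0003382097703798491 vel 0.007
```

View pics/w6.png

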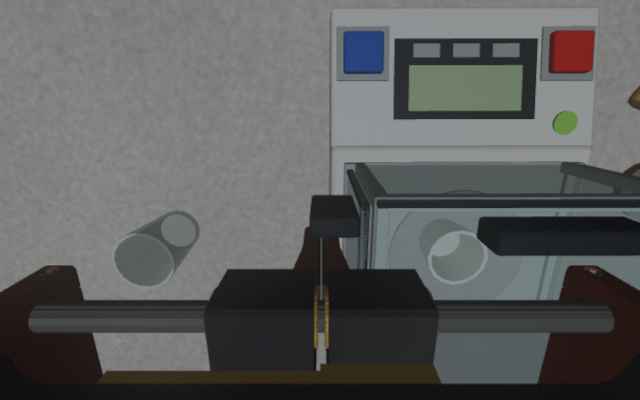

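Request:
carry_out([
  [[-0.15, -0.02, 0, 0, 0, 0, 0], [-0.25, -0.03, 0, 0, 0, 0, 0], [-0.35, -0.05, 0, 0, 0, 0, 0], [-0.45, -0.06, 0, 0, 0, 0, 0], [-0.45, -0.06, 0, 0, 0, 0, 0]],
])

```text
t: 9.32
ee_pos: [0.6082, -0.0547, 0.1346]
ee_rot: [-0.204, 3.133, 0.0]
wrist_force: [5.9, 0.9, -4.2]
grip_width: 0.0007
```

Request:
carry_out([
  [[-0.1, -0.01, 0, 0, 0, 0, 0], [-0.2, -0.03, 0, 0, 0, 0, 0], [-0.2, -0.03, 0, 0, 0, 0, 0]],
])

```text
t: 9.7
ee_pos: [0.6082, -0.0548, 0.1348]
ee_rot: [-0.204, 3.129, 0.0]
wrist_force: [11.6, 2.3, -9.1]
grip_width: 0.0005
```

Run:
```python
from h import *
st()
```

```text
t 9.7 bal [   1.4 -109.6  134.8] F_bal [11.78  0.74 -9.06] w 0.0005043404911748752 vel 0.005
```

Request:
carry_out([
  [[0.7, 0.09, 0, 0, 0, 0, 0], [1.5, 0.2, 0, 0, 0, 0, 0], [2, 0.2, 3, 0, 0, 0, 0], [2, 0.2, 7, 0, 0, 0, 0], [2, 0.2, 9, 0, 0, 0, 0], [-2, 0.5, 9, 0, 0, 0, 0], [-6, 1, 9, 0, 0, 0, 0], [-10, 1.5, 9, 0, 0, 0, 0], [-12.8, 1.7, 9, 0, 0, 0, 0], [-12.8, 1.7, 9, 0, 0, 0, 0], [-12.8, 1.7, 9, 0, 0, 0, 0]],
])

```text
t: 11.08
ee_pos: [0.4787, -0.0383, 0.2251]
ee_rot: [-0.204, 3.134, -0.0]
wrist_force: [0.1, -0.4, -0.5]
grip_width: 0.0004
```

Run:
```python
from h import *
s=st()
n=np.array([-np.sin(.22),0,np.cos(.22)]); k=np.array([-111.4,-78,48.7])
for h in (40,5): print(h,goal(k+h*n,-.22,s), b2w(k+h*n))
T=np.eye(4); T[:3,:3]=Ro.from_rotvec(s['ee_rot']).as_matrix(); T[:3,3]=s['ee_pos']
T=T@cams.calibration('wrist')['mount']
im,d=cams.camera('wrist'); cv2.imwrite('pics/w7.png',im)
for nn,p in dict(tare=k,rg=[-10,-103,152],tg=[-10,0,178.5]).items(): print(nn,proj('wrist',b2w(p),T).round(1))
im,d=cams.camera('scene'); cv2.imwrite('pics/scenez7.png',cv2.resize(im[120:290,220:400],None,fx=4,fy=4,interpolation=cv2.INTER_CUBIC)[:600])
```

```text
t 11.075 bal [-124.9  -76.4  225.1] F_bal [ 0.07 -0.4  -0.52] w 0.000429012835803045 vel 0.013
40 (array([  0.49,  -0.1 , -13.74]), array([ 0.0288, -0.2169,  0.0006])) [ 0.48356101 -0.03929095  0.0877359 ]
5 (array([  1.25,   0.  , -17.15]), array([ 0.0288, -0.2169,  0.0006])) [ 0.4911339  -0.0382955   0.05357949]
tare [320.2 187.5]
rg [292.6 324.3]
tg [413.9 346.4]
```

View pics/w7.png

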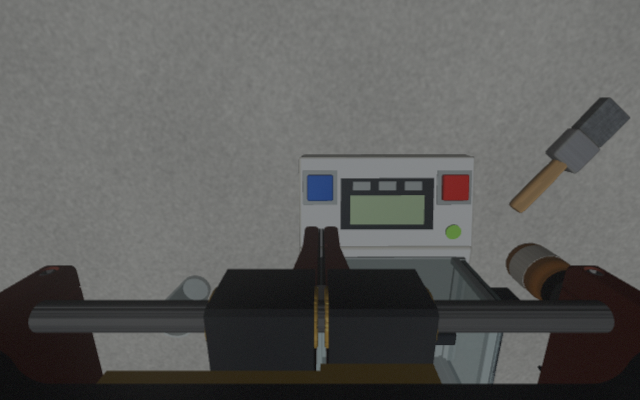

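View pics/scenez7.png

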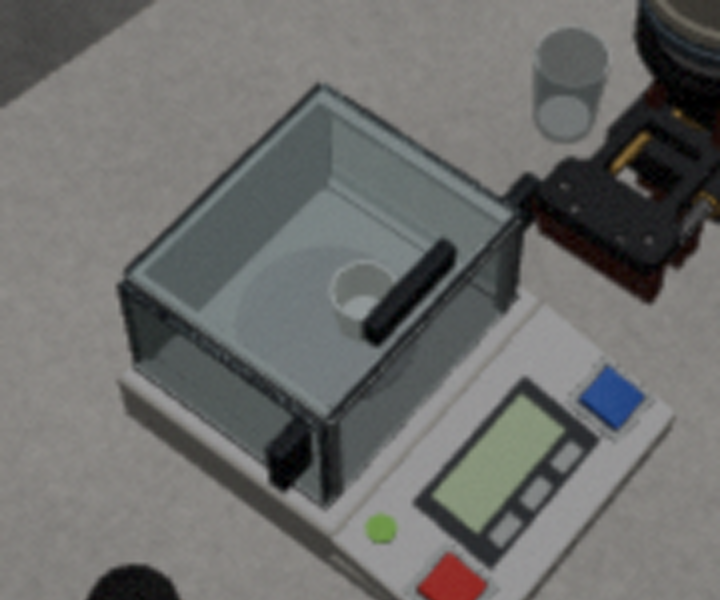

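Request:
carry_out([
  [[0, 0, -3, 0.01, -0.07, 0, 0], [0.1, -0.05, -6, 0.018, -0.14, 0, 0], [0.3, -0.1, -9, 0.0288, -0.217, 0, 0], [0.4, -0.1, -12, 0.0288, -0.217, 0, 0], [0.5, -0.1, -13.7, 0.0288, -0.217, 0, 0], [0.8, -0.05, -15.3, 0.0288, -0.217, 0, 0], [1.1, 0, -16.3, 0.0288, -0.217, 0, 0], [1.15, 0, -16.6, 0.0288, -0.217, 0, 0], [1.15, 0, -16.6, 0.0288, -0.217, 0, 0]],
])

```text
t: 12.3
ee_pos: [0.4892, -0.0382, 0.0587]
ee_rot: [-0.19, 2.917, 0.021]
wrist_force: [0.7, -0.0, 0.5]
grip_width: 0.0006
```

Run:
```python
from h import *
s=st()
n=np.array([-np.sin(.22),0,np.cos(.22)]); k=np.array([-111.4,-78,48.7])
p=w2b(s['ee_pos'])-k; print('height',p@n,'slope',p@[np.cos(.22),0,np.sin(.22)])
for h in (0,): print(h,goal(k+h*n,-.22,s))
print('normal world',R@n)
im,d=cams.camera('wrist'); cv2.imwrite('pics/w8.png',im)
```

```text
t 12.3 bal [-114.4  -77.7   58.7] F_bal [ 0.71 -0.1   0.49] w 0.0005551185479323907 vel 0.016
height 10.414875192711458 slope -0.7248811351781089
0 (array([ 0.3,  0. , -1. ]), array([-0.0002, -0.0011,  0.0003]))
normal world [-0.21636832 -0.02844147  0.97589745]
```

View pics/w8.png

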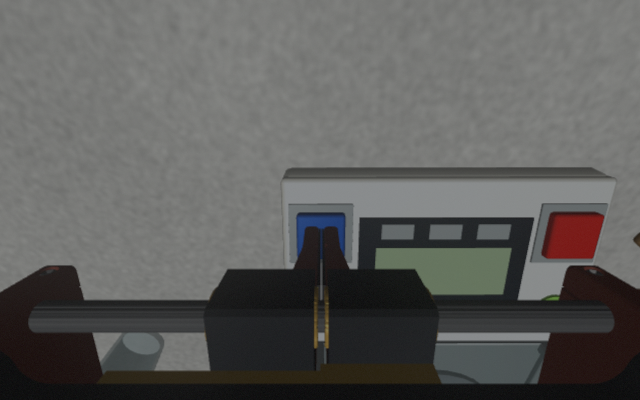

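Request:
carry_out([
  [[0.1, 0.01, -0.4, 0, 0, 0, 0], [0.18, 0.02, -0.75, 0, 0, 0, 0], [0.22, 0.03, -1, 0, 0, 0, 0], [0.24, 0.03, -1.1, 0, 0, 0, 0], [0.24, 0.03, -1.1, 0, 0, 0, 0]],
])

```text
t: 12.98
ee_pos: [0.4914, -0.0379, 0.0477]
ee_rot: [-0.19, 2.917, 0.021]
wrist_force: [-0.6, 0.2, 1.5]
grip_width: 0.0006
```

Run:
```python
from h import *
s=st()
n=np.array([-np.sin(.22),0,np.cos(.22)]); k=np.array([-111.4,-78,48.7])
p=w2b(s['ee_pos'])-k; print('height',p@n,'slope',p@[np.cos(.22),0,np.sin(.22)],'Fn',(R.T@s['wrist_force'])@n)
```

```text
t 12.975 bal [-112.2  -77.6   47.7] F_bal [-0.57  0.29  1.55] w 0.0006261015892314451 vel 0.002
height -0.8198433207497593 slope -0.9530655486057414 Fn 1.634776227153454
```

Request:
carry_out([
  [[0.02, 0, -0.1, 0, 0, 0, 0], [0.04, 0.01, -0.2, 0, 0, 0, 0], [0.06, 0.01, -0.3, 0, 0, 0, 0], [0.07, 0.01, -0.33, 0, 0, 0, 0], [0.07, 0.01, -0.33, 0, 0, 0, 0]],
])

```text
t: 13.6
ee_pos: [0.4921, -0.0378, 0.0448]
ee_rot: [-0.19, 2.916, 0.021]
wrist_force: [-3.6, 0.5, 10.5]
grip_width: 0.0002
```

Run:
```python
from h import *
s=st()
n=np.array([-np.sin(.22),0,np.cos(.22)]); k=np.array([-111.4,-78,48.7])
p=w2b(s['ee_pos'])-k; print('height',p@n,'slope',p@[np.cos(.22),0,np.sin(.22)],'Fn',(R.T@s['wrist_force'])@n)
```

```text
t 13.6 bal [-111.5  -77.6   44.8] F_bal [-3.48  0.98 10.52] w 0.0001728145480340381 vel 0.002
height -3.819296237479613 slope -0.9339024860437078 Fn 11.021679015852238
```

Request:
carry_out([
  [[-0.1, -0.01, 0.4, 0, 0, 0, 0], [-0.25, -0.03, 1, 0, 0, 0, 0], [-0.6, -0.1, 3, 0, 0, 0, 0], [-1.5, -0.2, 7, 0, 0, 0, 0], [-3, -1, 12, 0, 0, 0, 0], [-5, -5, 17, 0, 0, 0, 0], [-6, -11, 20, 0, 0, 0, 0], [-6, -17, 20, 0, 0, 0, 0], [-6, -23, 20, 0, 0, 0, 0], [-6, -26, 20, 0, 0, 0, 0], [-6, -26, 20, 0, 0, 0, 0], [-6, -26, 20, 0, 0, 0, 0]],
])

```text
t: 15.1
ee_pos: [0.4322, -0.296, 0.2442]
ee_rot: [-0.189, 2.92, 0.021]
wrist_force: [0.2, 1.0, 0.4]
grip_width: 0.0005
```

Run:
```python
from h import *
s=st()
for n in('top','scene'):
    im,d=cams.camera(n); cv2.imwrite(f'pics/{n}9.png',im)
    h=im.max(2); k,l,s,c=cv2.connectedComponentsWithStats((h<45).astype('u1'))
    for j in range(1,k):
        if 30<s[j,4]<600 and 230<c[j][0]<430 and 120<c[j][1]<290:
            v,u=np.nonzero(l==j)
            P=np.array([w2b(ray_to_world(n,a,b,depth=d[b,a])) for a,b in zip(u,v) if d[b,a]>0])
            print(n,c[j].round(1),np.percentile(P,[5,50,95],axis=0).round(0).tolist())
    hs=cv2.cvtColor(im,cv2.COLOR_BGR2HSV); m=cv2.inRange(hs,(105,120,80),(125,255,255)); k,l,s,c=cv2.connectedComponentsWithStats(m)
    for j in range(1,k):
        if 40<s[j,4]<300 and 230<c[j][0]<400: print('blue',c[j],w2b(ray_to_world(n,*c[j],depth=np.median(d[l==j]))).round(1))
    x=(im if n=='scene' else im)
    cv2.imwrite(f'pics/{n}z9.png',cv2.resize(im[115:300,220:430],None,fx=3.2,fy=3.2,interpolation=cv2.INTER_CUBIC))
```

```text
t 15.1 bal [-204.5 -325.8  244.2] F_bal [0.37 0.94 0.44] w 0.0005323009823349315 vel 0.018
top [364.6 195.3] [[-22.0, -111.0, 136.0], [-18.0, -103.0, 151.0], [-14.0, -93.0, 154.0]]
top [324.2 199.5] [[-22.0, -29.0, 174.0], [-18.0, 0.0, 177.0], [-14.0, 29.0, 182.0]]
top [244.4 206.6] [[-16.0, 188.0, 79.0], [5.0, 207.0, 84.0], [25.0, 227.0, 87.0]]
top [283.5 207. ] [[-23.0, 93.0, 136.0], [-19.0, 102.0, 151.0], [-14.0, 111.0, 154.0]]
top [344.9 231.3] [[-114.0, -50.0, 40.0], [-99.0, -48.0, 46.0], [-70.0, -44.0, 52.0]]
top [310.2 236. ] [[-116.0, 44.0, 41.0], [-98.0, 47.0, 45.0], [-68.0, 50.0, 51.0]]
blue [357.05309735 235.30973451] [-111.   -78.2   48. ]
scene [349.1 177.2] [[-31.0, -111.0, 80.0], [-28.0, -88.0, 139.0], [-15.0, -75.0, 152.0]]
scene [321.8 192.9] [[-23.0, -30.0, 164.0], [-20.0, 3.0, 175.0], [-13.0, 34.0, 179.0]]
scene [255.4 199. ] [[82.0, 85.0, 87.0], [106.0, 89.0, 139.0], [116.0, 90.0, 153.0]]
scene [292.3 232.5] [[-23.0, 90.0, 116.0], [-21.0, 104.0, 145.0], [-12.0, 116.0, 152.0]]
scene [301.9 234.8] [[-31.0, 79.0, 75.0], [-29.0, 84.0, 110.0], [-27.0, 90.0, 150.0]]
scene [253.  273.4] [[-17.0, 190.0, 71.0], [4.0, 211.0, 83.0], [26.0, 231.0, 86.0]]
blue [372.59055118 219.03937008] [-111.2  -78.    46.7]
```

View pics/topz9.png

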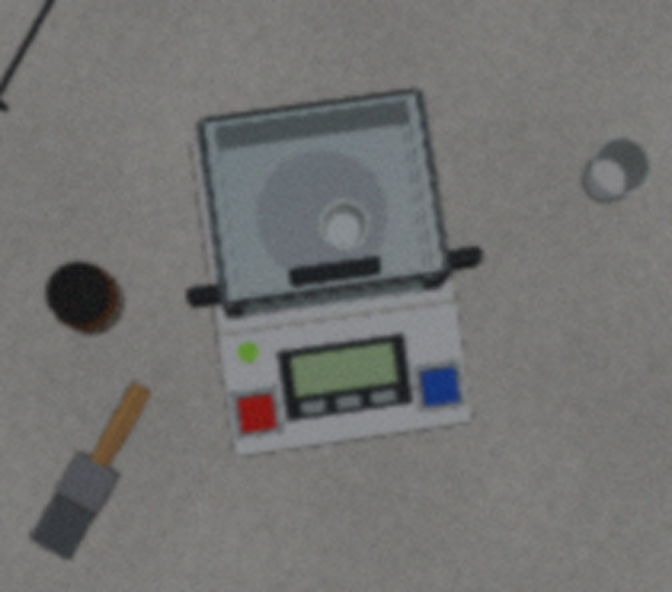

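View pics/scenez9.png

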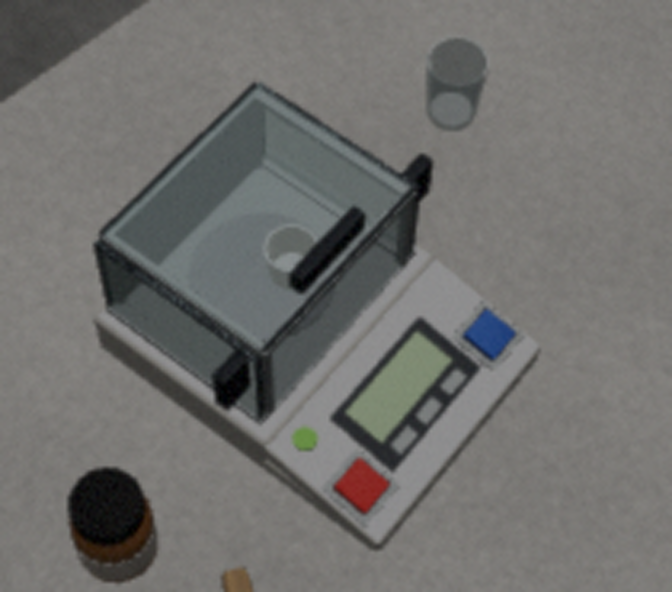

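```bash
python3 -c "
from workcell import job
print(job.finish_job())"
```

```text
the job is handed in; nothing more can be done
None
```

I pushed the top panel and then the right-hand door fully shut with the closed fingertips. I then pressed the tare key once and let it spring back. The job is handed in; no verdict was reported. It took about 15 s of the 51 s allowed.

- **Shield:** both slides reached their hard stop with about 11–12 N of push force. In the final pictures both grips line up with the shut left door's grip to about 1 mm. The stops came 1.2 mm and 1.4 mm before the nominal contact position, which is within the 2 mm calibration error.
- **Tare key:** it went down about 4 mm and bottomed out at about 11 N. In the final pictures it is back up where it started, to within about 1 mm.
- **Other objects:** the jar measured in the same place as at the start. I checked the crucible, beaker, brush, left door and power key by eye and by the way the run went, and saw no change. The arm ended well clear, touching nothing.

No check failed or disagreed.

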